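# Switch on the shelf lamp under the rice bowl

### The arm

A 6-joint arm with a two-finger parallel gripper is mounted at the origin on the work surface. World frame = base frame: x ahead of the robot, y to its left, z up, the work surface at z = 0. Lengths are in mm, angles in rad, forces in N, time in s.
With the tool pointing down it reaches from about 250 to 725 mm from the base axis. Payload 9.7 kg.
Tool frame: the origin (TCP) lies at the very end of the fingers, on their centre line; the grasp point (between the pads) lies 19 mm behind it (robot.hold_point_z is the distance from the TCP to the grasp point, in mm); z points along the fingers, y is the line along which they close (so a half turn about z gives the same grasp; the last joint's range is limited). The gripper opens to 85 mm and grips with 20 to 120 N. Pads are 22 mm wide; open, the fingers measure 114 mm over their backs; the gripper's body (76 mm by 85 mm) begins 54 mm behind the grasp point. The pads swing forward as they close: fully open they stand 13 mm farther back than shut.
Start: joints at [1.161, 0.087, 0.176, 1.66, 0, 1.571], TCP at [219.131, 504.458, 205.384] pointing down, gripper open.
Joint ranges: [-3.13, 3.13], [-0.85, 1.81], [-1.15, 1.24], [-2.2, 2.28], [-1.44, 1.52], [-3.14, 3.14]. Speed limits (rad/s): [2.22, 2.22, 2.57, 3.14, 3.14, 3.14].

### API

Orientations are given as a unit quaternion [w, x, y, z].
In Python, from station import robot gives the robot as it stands.
- The arm moves only by the shell command python3 -m creep 'ROWS' [FORCE]. ROWS is JSON, a list that holds one entry, the list of rows, each a list of 7 numbers: the turn, a rotation vector about the tool's x, y, z in degrees, then the shift along the tool's x, y, z in m, then the opening, from -1 (shut) to 1 (fully open). In form: [[[wx, wy, wz, dx, dy, dz, claw], ...]]. A call has 1 to 5 rows; each row shifts and turns the commanded pose from where the row before left it, along the tool's axes as they then stand; what a row does not reach is not made up. A row lasts 1/10 s, in which the tool goes at most 50 mm and 8.59 degrees, less where a joint would pass 70% of its speed; a pose out of reach is approached as far as the arm can. A call with a gripper value outside its range is refused whole. The fingers move at their own pace and stop on an object; FORCE is the grip in N (left out, the last holds). Time passes only in rows, so rows that do not move let the fingers close. It gives the time, the measured TCP pose, the force, the opening and the grip force at its end, in the units of the state.
- robot.sense(): the state, without advancing time (a new reading comes with each control period).
- robot.snapshot(name): name is "scene" or "top"; returns a dict with "pixels" (420x560x3 uint8, blue, green, red), "z_map" (420x560 float32, mm along the optical axis (not along the pixel's ray), 0 where there is no reading), "fov_y" (degrees; the focal length in pixels is half the picture's height over the tangent of half this angle, whatever the lens; pixels are square), "cx", "cy" (the principal point, pixels), "distortion" ([k1, k2, p1, p2, k3] as OpenCV has them; the pictures are not rectified), "cam_to_world" (4x4, takes a point from camera to world coordinates). Camera axes: x right, y down, z forward; pixel columns grow to the right and rows downward; lengths in mm; the calibration is good to about 2 mm. A picture is of the moment at which its call begins.
- robot.sign_off(): hands the job in; it is judged then, once.
The state is a dict: "t": time; "joint_pos": joint angles; "dq": joint speeds; "tau": joint torques, N m; "tool_pos": TCP position; "orientation": TCP orientation; "ft_force": force on the tool from outside, world axes, zero at the start; "torque": the same for the moment, N m; "width": finger opening in mm; "gripper_force": force on a finger pad.
Only numpy, scipy, OpenCV 4.12 (cv2) and the standard library are available. Lean on these libraries where they do the work, as an engineer would, in place of code of your own. Each camera call takes 0.05 s, during which the arm holds its last target. There are 200 camera calls.

### The job

Two identical little shelf lamps stand on the galley counter. Switch on the one that has the grey rice bowl standing on it by pushing the orange bar hidden beneath its front lip all the way up from below, where it stays by itself. Leave the other lamp, the one carrying the black bento box, switched off, and leave the bowl standing where it is on its lamp.

Things in the scene. Friction and masses are not known exactly. Their poses are not given: they have to be found in the camera images.
- bar_bowl (a point): Middle of the orange bar under the bowl lamp's front lip: level rod, 16 mm thick, 70 mm long along y; z up; x points from the lip (facing the robot) back under the deck. Off: axis 189 mm above the counter, 26 mm under the lip's underside. The lip's edge is 16 mm in front of the axis. A finger slanting 35-45 deg off vertical, its tip 15 mm or more past the bar, lifts it clear of the lip.
- switch_bowl (a joint): Rise of that bar in m: 0 off, 0.008 fully up at its stop, on. Slides up with 3 N of friction, stays where left; starts up to 1.5 mm up. The fixed lamp: brown deck 220 wide (y, bar central), 160 deep (x), 15 thick, top 230 mm above the counter, on two side plates at its ends, 192 mm apart, starting 74 mm behind the bar. A green pin, 10 mm, shows through the deck right above the bar's middle.
- switch_bento (a joint): The same for the identical other lamp, which carries the two-tier black bento box (95 x 150 x 97 mm): rise of its orange bar in m, 0 off, 0.008 on. It starts off, at most 1.5 mm up, and is to stay off.
- bowl: Grey ceramic rice bowl, 110 mm across the rim and 58 mm high, standing loose and upright on the deck of its lamp (230 mm above the counter), its rim at least 30 mm behind the lip's edge. Origin: centre of its underside; z up.
Mind the look-alikes: they are no part of the job. What is shaped like the bowl but purple or red is not meant.

How it is judged:
By the outcome, as a careful person would: the job done as asked, in the order asked, and still so for the second after the job is handed in, with the robot touching nothing.
It also fails if it takes over 32 s, if anything falls off the work surface, if the arm or the gripper's body presses on something with over 40 N, if the wrist force passes 120 N, or if a joint passes its speed limit or range.

## Working session

There is one attempt and no reset: what is moved stays moved. The work goes in short steps, Python scripts to look and compute and a shell command to move; the robot and the scene stay as the last step left them, time stands still between calls to the robot, and variables do not carry over. Pictures are saved under pics/ and viewed, at most 10 in all, crops included, and the job is handed in when it is done.

```bash
ls; mkdir -p pics; cat > h.py <<'E'
import numpy as np,cv2
from station import robot
def snap(n):
    s=robot.snapshot(n); return s
def K(s):
    h=s["pixels"].shape[0]; f=h/2/np.tan(np.radians(s["fov_y"])/2)
    return np.array([[f,0,s["cx"]],[0,f,s["cy"]],[0,0,1.]])
def ray(s,uv):
    n=cv2.undistortPoints(np.array(uv,float).reshape(-1,1,2),K(s),np.array(s["distortion"],float)).reshape(-1,2)
    d=np.c_[n,np.ones(len(n))]; T=np.array(s["cam_to_world"]); return T[:3,3],d@T[:3,:3].T,T
def onplane(s,uv,z):
    o,d,_=ray(s,uv); return o+d*((z-o[2])/d[:,2])[:,None]
def depthpts(s,uv):
    o,d,_=ray(s,uv); uv=np.array(uv).astype(int).reshape(-1,2)
    return o+d*s["z_map"][uv[:,1],uv[:,0]][:,None]
E
python3 - <<'E'
from h import *
a=snap("scene");b=snap("top")
for n,s in(("scene",a),("top",b)):
    cv2.imwrite(f"pics/{n}1.png",s["pixels"]); np.save(f"{n}.npy",s,allow_pickle=True)
    print(n,s["fov_y"],s["distortion"],np.round(s["cam_to_world"],2).tolist())
print(robot.sense())
E
```

```text
pics
scene 42.20714679684704 [-0.06257719  0.          0.          0.          0.        ] [[0.94, -0.27, 0.19, 368.11], [-0.33, -0.76, 0.55, -805.42], [-0.01, -0.59, -0.81, 1375.47], [0.0, 0.0, 0.0, 1.0]]
top 53.052419252309306 [-0.08205337  0.          0.          0.          0.        ] [[0.01, -0.99, 0.11, 531.86], [-1.0, -0.01, 0.02, 14.03], [-0.02, -0.11, -0.99, 1239.91], [0.0, 0.0, 0.0, 1.0]]
{'t': 0.1, 'joint_pos': array([ 1.16099649e+00,  8.73706638e-02,  1.75228111e-01,  1.65982945e+00,
       -1.33174183e-05,  1.57082974e+00]), 'dq': array([-0.00018835, -0.00187142,  0.00245851,  0.00034055, -0.00062826,
       -0.00013424]), 'tau': array([ 5.59092859e-04, -5.21561909e+01,  4.65655804e+01,  1.59365806e-02,
        7.82104007e-05,  1.62198063e-06]), 'tool_pos': array([219.03994175, 504.23303654, 204.78048039]), 'orientation': array([-1.13077475e-04,  2.03485493e-01,  9.79077785e-01, -5.76896123e-04]), 'ft_force': array([ 0.36391777,  0.37242713, -0.12208113]), 'torque': array([ 0.0207299 , -0.03188853,  0.02726081]), 'gripper_force': 0.0, 'width': 85.60266474425775}
```

View pics/scene1.png

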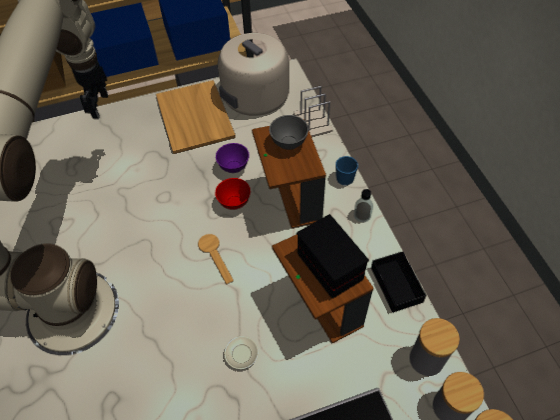

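View pics/top1.png

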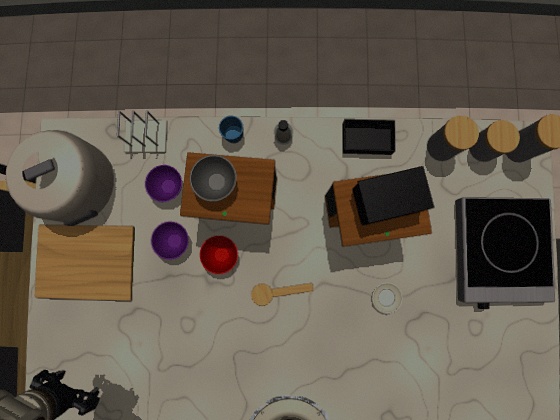

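Both views show the bowl lamp at top px (228,188), with its green pin at (224,213) and the grey bowl at (213,178). The red bowl at (219,255) stands just in front of it, and there are purple bowls at (170,240) and (163,183). The bento lamp is at (385,208), pin at (387,234).

```bash
python3 - <<'E'
from h import *
s=np.load("top.npy",allow_pickle=True).item(); im=s["pixels"]; hsv=cv2.cvtColor(im,cv2.COLOR_BGR2HSV)
a=np.load("scene.npy",allow_pickle=True).item()
g=cv2.inRange(hsv,(45,100,60),(80,255,255))
n,l,st,c=cv2.connectedComponentsWithStats(g)
for i in range(1,n): print("pin",st[i,4],c[i].round(1),onplane(s,c[i],230).round(1))
hs=cv2.cvtColor(a["pixels"],cv2.COLOR_BGR2HSV);n,l,st,c=cv2.connectedComponentsWithStats(cv2.inRange(hs,(45,100,60),(80,255,255)))
for i in range(1,n): print("pin scene",st[i,4],c[i].round(1),onplane(a,c[i],230).round(1))
# height map
v,u=np.mgrid[0:420,0:560]; uv=np.c_[u.ravel(),v.ravel()]
P=depthpts(s,uv).reshape(420,560,3); ok=s["z_map"]>0
def box(name,m,z=None):
    p=P[m]; r=cv2.minAreaRect(p[:,:2].astype(np.float32)); print(name,len(p),"rect",np.round(r[0],1),np.round(r[1],1),round(r[2],1),"z",np.percentile(p[:,2],[2,50,98]).round(1), cv2.boxPoints(r).round(0).tolist())
roi=np.zeros((420,560),bool); roi[140:235,176:285]=1
box("deck",ok&roi&(abs(P[...,2]-230)<8))
box("bowl",ok&roi&(P[...,2]>250))
roi[:]=0; roi[165:255,320:440]=1
box("deck2",ok&roi&(abs(P[...,2]-230)<8))
for nm,lo,hi in(("red",(0,150,80),(5,255,255)),("purple",(130,100,40),(155,255,255))):
    n,l,st,c=cv2.connectedComponentsWithStats(cv2.inRange(hsv,lo,hi))
    for i in range(1,n):
        if st[i,4]>300: box(nm,(l==i)&ok)
E
```

```text
pin 11 [224.2 213.2] [[629.2 165.4 230. ]]
pin 14 [386.5 233.3] [[ 584.3 -226.1  230. ]]
pin scene 6 [265.  154.5] [[630.9 168.3 230. ]]
pin scene 13 [297.6 276.4] [[ 586.  -223.3  230. ]]
deck 4364 rect [692.7 159.9] [222.  161.2] 85.2 z [225.6 229.8 235.7] [[603.0, 56.0], [764.0, 42.0], [782.0, 264.0], [622.0, 277.0]]
bowl 1022 rect [705.5 185.7] [108.9 107.6] 64.3 z [250.7 271.6 290.3] [[633.0, 160.0], [730.0, 113.0], [778.0, 211.0], [681.0, 258.0]]
deck2 2834 rect [ 646.8 -216. ] [160.3 221.3] 8.6 z [225.8 229.8 233.6] [[551.0, -119.0], [584.0, -337.0], [743.0, -313.0], [709.0, -95.0]]
red 638 rect [515.  205.6] [ 80.7 110.3] 4.7 z [ 0.2 15.2 59.8] [[470.0, 257.0], [479.0, 147.0], [560.0, 154.0], [551.0, 264.0]]
purple 952 rect [732.4 371.4] [107.4 105. ] 39.9 z [ 1.7 20.8 59.7] [[658.0, 377.0], [725.0, 297.0], [807.0, 365.0], [740.0, 446.0]]
purple 1028 rect [564.2 349.1] [107.3 114.7] 53.9 z [ 1.7 22.4 59.5] [[486.0, 340.0], [579.0, 272.0], [642.0, 359.0], [549.0, 426.0]]
```

```bash
cat >> h.py <<'E'
from scipy.spatial.transform import Rotation as R
PSI=np.radians(-4.8); X=np.array([np.cos(PSI),np.sin(PSI),0]); Y=np.array([-np.sin(PSI),np.cos(PSI),0]); Z=np.array([0,0,1.]); BAR=np.array([629,165.5,189.])
def rel(th,x,y,z):
    "th tilt deg; TCP target in lamp frame relative to bar -> remaining rotvec(deg), shift (m) in present tool axes"
    s=robot.sense(); q=s["orientation"]; Rc=R.from_quat([q[1],q[2],q[3],q[0]])
    t=np.radians(th); zt=np.sin(t)*X-np.cos(t)*Z; Rt=R.from_matrix(np.c_[np.cross(Y,zt),Y,zt])
    p=BAR+x*X+y*Y+z*Z; d=s["tool_pos"]-BAR
    print("rot",np.degrees((Rc.inv()*Rt).as_rotvec()).round(2),"shift now-axes",(Rc.inv().apply(p-s["tool_pos"])/1000).round(4),"target-axes",(Rt.inv().apply(p-s["tool_pos"])/1000).round(4))
    print("tcp lamp",(d@X).round(1),(d@Y).round(1),d[2].round(1),"F",s["ft_force"].round(1),"t",round(s["t"],2),"q",s["joint_pos"].round(2),"w",round(s["width"],1))
E
python3 -m creep '[[[0,0,-6.2,0,0,0,-1],[0,0,-6.2,-0.02,-0.02,0,-1],[0,0,-6.2,-0.033,-0.03,0,-1],[0,0,0,-0.033,-0.03,0,-1],[0,0,0,-0.033,-0.03,0,-1]]]'
python3 -m creep '[[[0,0,0,-0.033,-0.03,0,-1],[0,0,0,-0.033,-0.03,0,-1],[0,0,0,-0.033,-0.03,0,-1],[0,0,0,-0.033,-0.03,0,-1],[0,0,0,0,0,0,-1]]]'
python3 -c "
from h import *
rel(45,-110,0,-45)"
```

```text
t: 0.6
tool_pos: [320.1, 376.9, 205.1]
orientation: [-0.0, 0.042, 0.999, -0.0]
ft_force: [0.1, 0.2, -0.2]
width: 12.1
gripper_force: 0.0
t: 1.1
tool_pos: [443.4, 243.9, 204.7]
orientation: [-0.0, 0.045, 0.999, -0.001]
ft_force: [0.6, 0.3, 0.0]
width: -0.1
gripper_force: 0.0
rot [ -0.21 -45.01  -0.32] shift now-axes [-0.082  -0.062   0.0608] target-axes [-0.0147 -0.0626  0.1006]
tcp lamp -191.5 62.6 15.7 F [0.6 0.3 0. ] t 1.1 q [ 0.5  -0.02  0.07  1.66 -0.    0.59] w -0.1
```

```bash

python3 -m creep '[[[0,-7.5,0,0,-0.0125,0,-1],[0,-7.5,0,0,-0.0125,0,-1],[0,-7.5,0,0,-0.0125,0,-1],[0,-7.5,0,0,-0.0125,0,-1],[0,-7.5,0,0,-0.0125,0,-1]]]'
python3 -m creep '[[[0,-7.5,0,0,0,0,-1],[0,0,0,-0.005,0,0.033,-1],[0,0,0,-0.005,0,0.033,-1],[0,0,0,-0.005,0,0.033,-1],[0,0,0,0,0,0,-1]]]'
python3 - <<'E'
from h import *
rel(45,-8,0,-48)
s=snap("scene"); cv2.imwrite("pics/s2.png",cv2.resize(s["pixels"][80:260,150:390],(800,600),interpolation=cv2.INTER_CUBIC))
E
```

```text
t: 1.6
tool_pos: [435.4, 185.0, 205.8]
orientation: [0.324, 0.041, 0.945, -0.013]
ft_force: [-1.1, -0.3, 1.3]
width: 0.3
gripper_force: 0.0
t: 2.1
tool_pos: [515.8, 177.4, 141.9]
orientation: [0.38, 0.039, 0.924, -0.017]
ft_force: [0.3, -0.3, -0.7]
width: -0.3
gripper_force: 0.0
rot [-0.19 -0.22  0.01] shift now-axes [-0.0745 -0.0022  0.0752] target-axes [-0.0742 -0.0024  0.0755]
tcp lamp -113.8 2.4 -47.1 F [ 0.3 -0.3 -0.7] t 2.1 q [ 0.58 -0.64 -0.75  0.8  -0.45  0.51] w -0.3
```

View pics/s2.png

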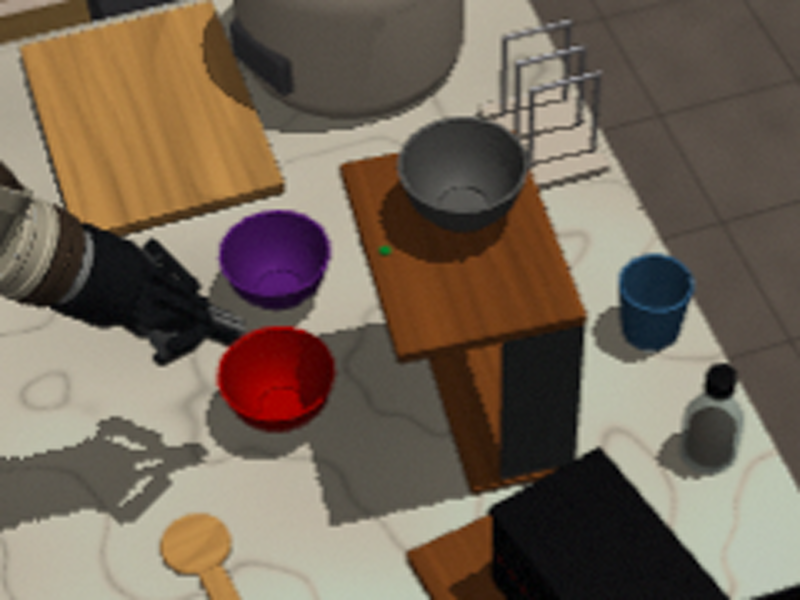

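```bash
python3 - <<'E'
from h import *
s=np.load("scene.npy",allow_pickle=True).item()
T=np.array(s["cam_to_world"]); Ti=np.linalg.inv(T)
for p in([516,177.4,142],[505,202,60],BAR,BAR-26*Y):
    px=cv2.projectPoints(np.array([p],float),cv2.Rodrigues(Ti[:3,:3])[0],Ti[:3,3],K(s),np.array(s["distortion"]))[0].ravel()
    print(px.round(1),((px-[150,80])*[800/240,600/180]).round(0))
E
```

```text
[227.6 182.5] [259. 342.]
[224.6 194.3] [249. 381.]
[265.3 164.9] [384. 283.]
[267.4 171.7] [391. 306.]
```

The picture shows the closed gripper tilted, tip at crop (245,335). It is above the rear edge of the red bowl and in line with the green pin at (385,250). Path to the bar is clear.

```bash

python3 -m creep '[[[0,0,0,-0.02,-0.0005,0.02,-1],[0,0,0,-0.02,-0.0005,0.02,-1],[0,0,0,-0.015,-0.0005,0.015,-1],[0,0,0,-0.01,-0.0005,0.01,-1],[0,0,0,0,0,0,-1]]]'
python3 -c "
from h import *
rel(45,2,0,-45)"
```

```text
t: 2.65
tool_pos: [607.8, 168.8, 146.7]
orientation: [0.382, 0.04, 0.923, -0.016]
ft_force: [-0.4, 0.3, -0.3]
width: 0.1
gripper_force: 0.0
rot [-0.06  0.01 -0.09] shift now-axes [-0.0147 -0.0015  0.0185] target-axes [-0.0147 -0.0015  0.0184]
tcp lamp -21.4 1.5 -42.3 F [-0.4  0.3 -0.3] t 2.65 q [ 0.45 -0.44 -0.63  0.67 -0.37  0.4 ] w 0.1
```

```bash

python3 -m creep '[[[0,0,0,-0.007,-0.0007,0.009,-1],[0,0,0,-0.008,-0.0007,0.009,-1],[0,0,0,0,0,0,-1]]]'
python3 -c "
from h import *
rel(45,2,0,-31)"
python3 -m creep '[[[0,0,0,-0.004,0,-0.004,-1],[0,0,0,-0.003,0,-0.003,-1],[0,0,0,-0.0015,0,-0.0015,-1],[0,0,0,0,0,0,-1]]]'
python3 -c "
from h import *
rel(45,2,0,-20)"
```

```text
t: 2.95
tool_pos: [631.2, 165.2, 144.1]
orientation: [0.383, 0.039, 0.923, -0.016]
ft_force: [-0.8, -0.8, -0.0]
width: -0.3
gripper_force: 0.0
rot [-0.05  0.02 -0.07] shift now-axes [-0.0097  0.0002 -0.01  ] target-axes [-0.0097  0.0002 -0.01  ]
tcp lamp 2.2 -0.2 -44.9 F [-0.8 -0.8 -0. ] t 2.95 q [ 0.42 -0.39 -0.6   0.63 -0.35  0.37] w -0.3
t: 3.35
tool_pos: [630.5, 165.3, 156.9]
orientation: [0.383, 0.039, 0.923, -0.016]
ft_force: [0.2, 0.2, -0.1]
width: 0.2
gripper_force: 0.0
rot [-0.02  0.06 -0.08] shift now-axes [-0.0089  0.     -0.0082] target-axes [-0.0088  0.     -0.0082]
tcp lamp 1.6 -0.0 -32.1 F [ 0.2  0.2 -0.1] t 3.35 q [ 0.42 -0.39 -0.58  0.66 -0.35  0.37] w 0.2
```

```bash

for i in 1 2; do python3 -m creep '[[[0,0,0,-0.0014,0,-0.0014,-1],[0,0,0,0,0,0,-1]]]' | egrep 'tool|ft_'; done; python3 -m creep '[[[0,0,0,-0.0014,0,-0.0014,-1],[0,0,0,0,0,0,-1]]]' | egrep 'tool|ft_'
```

```text
tool_pos: [630.4, 165.2, 158.1]
ft_force: [-0.2, 0.1, -0.7]
tool_pos: [630.5, 165.2, 160.1]
ft_force: [-0.9, -0.1, -0.5]
tool_pos: [630.5, 165.1, 162.2]
ft_force: [0.1, 0.1, -1.6]
```

```bash

for i in 1 ; do python3 -m creep '[[[0,0,0,-0.0014,0,-0.0014,-1],[0,0,0,0,0,0,-1]]]' | egrep 'tool|ft_'; done; python3 -m creep '[[[0,0,0,-0.0014,0,-0.0014,-1],[0,0,0,0,0,0,-1]]]' | egrep 'tool|ft_'
```

```text
tool_pos: [630.5, 165.2, 164.2]
ft_force: [0.7, -0.4, 0.5]
tool_pos: [630.6, 165.2, 166.2]
ft_force: [-0.8, -0.1, -0.5]
```

```bash

for i in 1 ; do python3 -m creep '[[[0,0,0,-0.0014,0,-0.0014,-1],[0,0,0,0,0,0,-1]]]' | egrep 'tool|ft_'; done; python3 -m creep '[[[0,0,0,-0.0014,0,-0.0014,-1],[0,0,0,0,0,0,-1]]]' | egrep 'tool|ft_'
python3 - <<'E'
from h import *
rel(45,2,0,-20)
s=snap("scene"); cv2.imwrite("pics/s3.png",cv2.resize(s["pixels"][110:230,190:350],(800,600),interpolation=cv2.INTER_CUBIC))
E
```

```text
tool_pos: [630.6, 165.2, 168.2]
ft_force: [0.0, -0.1, -0.1]
tool_pos: [630.5, 165.2, 170.2]
ft_force: [-0.8, -0.3, 0.9]
rot [-0.05  0.02 -0.07] shift now-axes [0.0005 0.0002 0.0011] target-axes [0.0005 0.0002 0.0011]
tcp lamp 1.6 -0.2 -18.8 F [-0.8 -0.3  0.9] t 4.75 q [ 0.42 -0.4  -0.56  0.69 -0.35  0.37] w 0.1
```

View pics/s3.png

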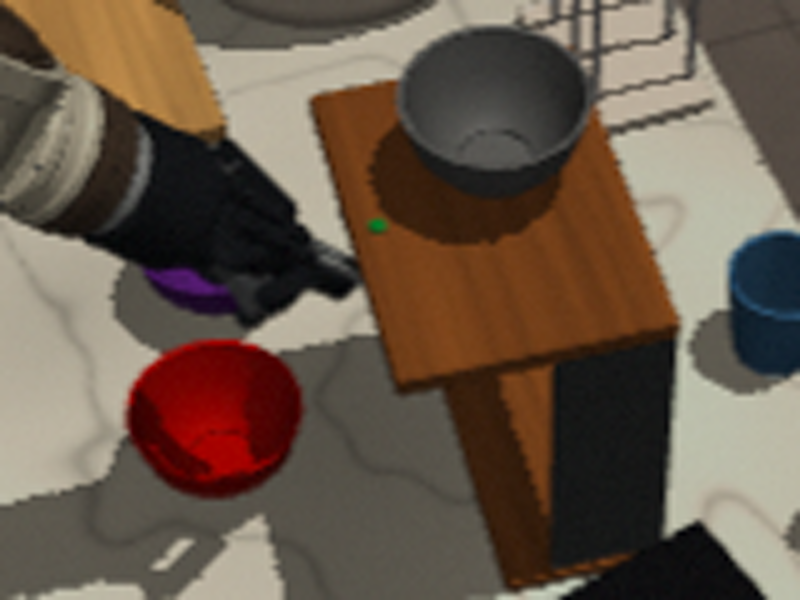

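The picture shows the finger tip under the lip at crop (355,280), in line with the pin at (377,226). The bowl is undisturbed and there's no contact force yet. I'll go a little deeper along the finger, then keep rising while reading the force in motion.

```bash

python3 -m creep '[[[0,0,0,0,0,0.006,-1],[0,0,0,0,0,0,-1]]]' | egrep 'tool|ft_'; python3 -m creep '[[[0,0,0,-0.0014,0,-0.0014,-1]]]' | egrep 'tool|ft_';  python3 -m creep '[[[0,0,0,-0.0014,0,-0.0014,-1]]]' | egrep 'tool|ft_'
python3 -c "
from h import *
rel(45,2,0,-20)"
```

```text
tool_pos: [634.9, 165.0, 166.8]
ft_force: [-17.4, -0.6, 11.4]
tool_pos: [634.4, 164.9, 167.3]
ft_force: [-5.2, 0.7, -0.6]
tool_pos: [634.4, 164.8, 168.7]
ft_force: [0.1, 0.1, -0.3]
rot [-0.06 -0.06 -0.03] shift now-axes [ 0.0022  0.0002 -0.0027] target-axes [ 0.0022  0.0003 -0.0027]
tcp lamp 5.4 -0.3 -20.3 F [ 0.1  0.1 -0.3] t 5.2 q [ 0.42 -0.39 -0.56  0.68 -0.35  0.37] w -0.1
```

```bash
python3 - <<'E'
from h import *
for n in("top","scene"):
    old=np.load(n+".npy",allow_pickle=True).item(); new=snap(n)
    for t,s in(("old",old),("new",new)):
        m=cv2.inRange(cv2.cvtColor(s["pixels"],cv2.COLOR_BGR2HSV),(45,100,60),(80,255,255)); nn,l,st,c=cv2.connectedComponentsWithStats(m)
        for i in range(1,nn):
            v,u=np.nonzero(l==i); p=depthpts(s,np.c_[u,v]); r=cv2.minMaxLoc
            ring=(cv2.dilate((l==i).astype(np.uint8),np.ones((7,7)))>0)&(l!=i); V,U=np.nonzero(ring); q=depthpts(s,np.c_[U,V])
            print(n,t,c[i].round(1),len(u),"pin z",np.median(p[:,2]).round(1),p[:,2].max().round(1),"deck",np.median(q[:,2]).round(1))
    if n=="scene": cv2.imwrite("pics/s4.png",cv2.resize(new["pixels"][130:190,215:295],(800,600),interpolation=cv2.INTER_CUBIC))
E
```

```text
top old [224.2 213.2] 11 pin z 230.7 235.2 deck 229.7
top old [386.5 233.3] 14 pin z 232.8 237.3 deck 230.2
top new [224.2 213.2] 11 pin z 230.4 234.4 deck 229.6
top new [386.5 233.3] 14 pin z 232.9 235.3 deck 230.0
scene old [265.  154.5] 6 pin z 230.9 235.3 deck 229.2
scene old [297.6 276.4] 13 pin z 232.4 237.2 deck 229.6
scene new [265.  154.5] 6 pin z 229.5 233.3 deck 230.0
scene new [297.6 276.4] 13 pin z 231.8 234.7 deck 229.4
```

View pics/s4.png

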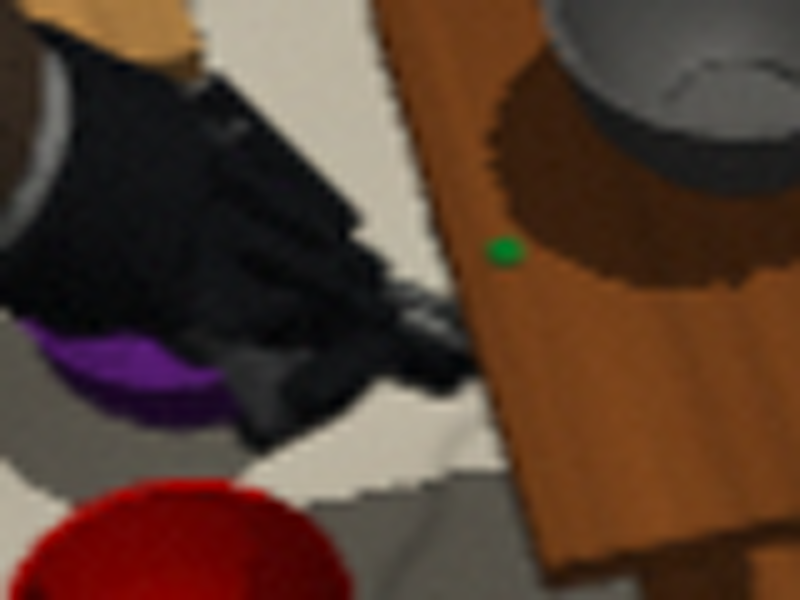

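The green pin hasn't moved: top px (224,213), only about 1 mm proud. So the bar hasn't been lifted yet; the brief 17 N was most likely the gripper's body meeting the lip when I went deeper. I'll close in perpendicular to the finger until it touches the bar.

```bash

python3 -m creep '[[[0,0,0,-0.001,0,0,-1]]]' | egrep 'tool|ft_';python3 -m creep '[[[0,0,0,-0.001,0,0,-1]]]' | egrep 'tool|ft_'; python3 -m creep '[[[0,0,0,-0.001,0,0,-1]]]' | egrep 'tool|ft_'
python3 -c "
from h import *
rel(45,5,0,-20);print(robot.sense()['torque'])"
```

```text
tool_pos: [635.4, 164.6, 169.8]
ft_force: [-3.5, -0.6, 0.6]
tool_pos: [635.8, 164.6, 170.2]
ft_force: [-5.7, 0.5, 0.4]
tool_pos: [636.4, 164.6, 170.9]
ft_force: [-6.1, 0.4, 0.8]
rot [-0.06 -0.08 -0.02] shift now-axes [ 0.003   0.0003 -0.0004] target-axes [ 0.003   0.0003 -0.0004]
tcp lamp 7.4 -0.3 -18.1 F [-6.1  0.4  0.8] t 5.6 q [ 0.41 -0.38 -0.55  0.69 -0.34  0.37] w -0.3
[ 0.08639211  1.42790708 -0.03757495]
```

```bash
cat > s.py <<'E'
from h import *
s=robot.sense();d=s["tool_pos"]-BAR;print("x %.1f z %.1f n %.1f d %.1f"%(d@X,d[2],(d@X+d[2])*.707,(d@X-d[2])*.707),s["ft_force"].round(1),s["torque"].round(2),round(s["t"],2))
E
python3 s.py; for i in 1; do python3 -m creep '[[[0,0,0,-0.001,0,-0.001,-1]]]'>/dev/null; python3 s.py; done;  python3 -m creep '[[[0,0,0,-0.001,0,-0.001,-1]]]'>/dev/null; python3 s.py; python3 -m creep '[[[0,0,0,-0.001,0,-0.001,-1]]]'>/dev/null; python3 s.py
```

```text
x 7.4 z -18.1 n -7.6 d 18.1 [-6.1  0.4  0.8] [ 0.09  1.43 -0.04] 5.6
x 7.9 z -16.3 n -5.9 d 17.1 [ 0.   0.  -0.4] [ 0.07  0.64 -0.01] 5.7
x 8.1 z -14.3 n -4.4 d 15.8 [-0.4  0.1 -0.3] [0.1  0.67 0.02] 5.8
x 8.0 z -13.0 n -3.6 d 14.8 [ 0.5  0.1 -2.4] [0.07 1.12 0.01] 5.9
```

```bash
python3 - <<'E'
from h import *
v,u=np.mgrid[0:420,0:560]; uv=np.c_[u.ravel(),v.ravel()]
for nm in("top","scene"):
    s=snap(nm); np.save(nm+"b.npy",s,allow_pickle=True); ok=s["z_map"].ravel()>0
    p=depthpts(s,uv)[ok]-BAR; px=uv[ok]; x,y,z=p@X,p@Y,p[:,2]
    m=(abs(y)<60)&(x<-17)&(x>-150)&(z>-80)&(z<150); x,y,z,q=x[m],y[m],z[m],px[m]
    st=robot.sense(); t=st["tool_pos"]-BAR; tn=(t@X+t[2])*.707; td=(t@X-t[2])*.707
    n=(x+z)*.707-tn; d=td-(x-z)*.707
    print(nm,"rows: dist behind TCP, count, n min/max rel centreline, y min/max, x range")
    for a in range(20,130,6):
        k=(d>=a)&(d<a+6)
        if k.sum(): print(a,k.sum(),n[k].min().round(),np.percentile(n[k],90).round(),y[k].min().round(),y[k].max().round(),x[k].min().round(),x[k].max().round())
s=np.load("topb.npy",allow_pickle=True).item()
cv2.imwrite("pics/t5.png",cv2.resize(s["pixels"][175:295,150:310],(800,600),interpolation=cv2.INTER_CUBIC))
E
python3 s.py
```

```text
top rows: dist behind TCP, count, n min/max rel centreline, y min/max, x range
32 2 -5.0 -2.0 -15.0 -15.0 -22.0 -20.0
38 6 -5.0 6.0 -16.0 11.0 -25.0 -18.0
44 16 5.0 12.0 -14.0 10.0 -24.0 -17.0
50 23 -3.0 12.0 -16.0 12.0 -33.0 -20.0
56 14 4.0 11.0 -14.0 10.0 -29.0 -24.0
62 24 -7.0 12.0 -20.0 14.0 -45.0 -29.0
68 31 -10.0 13.0 -31.0 29.0 -50.0 -32.0
74 66 -14.0 13.0 -37.0 34.0 -55.0 -36.0
80 85 -11.0 12.0 -43.0 39.0 -58.0 -40.0
86 45 -14.0 15.0 -46.0 43.0 -64.0 -44.0
92 60 -10.0 16.0 -49.0 44.0 -67.0 -45.0
98 68 -8.0 16.0 -55.0 52.0 -69.0 -50.0
104 69 3.0 16.0 -58.0 56.0 -67.0 -53.0
110 89 -0.0 16.0 -59.0 57.0 -74.0 -56.0
116 118 -11.0 18.0 -60.0 59.0 -84.0 -62.0
122 88 -6.0 19.0 -55.0 48.0 -85.0 -65.0
128 78 -5.0 19.0 -47.0 39.0 -90.0 -69.0
scene rows: dist behind TCP, count, n min/max rel centreline, y min/max, x range
32 4 -9.0 -2.0 -11.0 -7.0 -25.0 -17.0
38 5 -5.0 5.0 -15.0 -9.0 -25.0 -18.0
44 12 0.0 12.0 -15.0 10.0 -24.0 -18.0
50 16 -5.0 14.0 -17.0 4.0 -32.0 -20.0
56 12 6.0 14.0 -17.0 10.0 -29.0 -24.0
62 6 -6.0 13.0 -14.0 12.0 -45.0 -28.0
68 25 -7.0 16.0 -30.0 27.0 -48.0 -29.0
74 42 -9.0 15.0 -37.0 36.0 -53.0 -35.0
80 22 -10.0 15.0 -42.0 43.0 -59.0 -38.0
86 38 -9.0 17.0 -45.0 37.0 -62.0 -42.0
92 45 -9.0 18.0 -50.0 50.0 -68.0 -43.0
98 30 -4.0 19.0 -55.0 46.0 -66.0 -48.0
104 47 -8.0 20.0 -59.0 58.0 -75.0 -52.0
110 57 -9.0 19.0 -59.0 58.0 -80.0 -56.0
116 54 -9.0 20.0 -59.0 57.0 -83.0 -59.0
122 50 -3.0 21.0 -54.0 29.0 -83.0 -64.0
128 50 -4.0 21.0 -44.0 15.0 -89.0 -67.0
x 7.8 z -13.2 n -3.8 d 14.8 [ 0.8  0.6 -0.4] [ 0.06  0.7  -0.06] 6.0
```

View pics/t5.png

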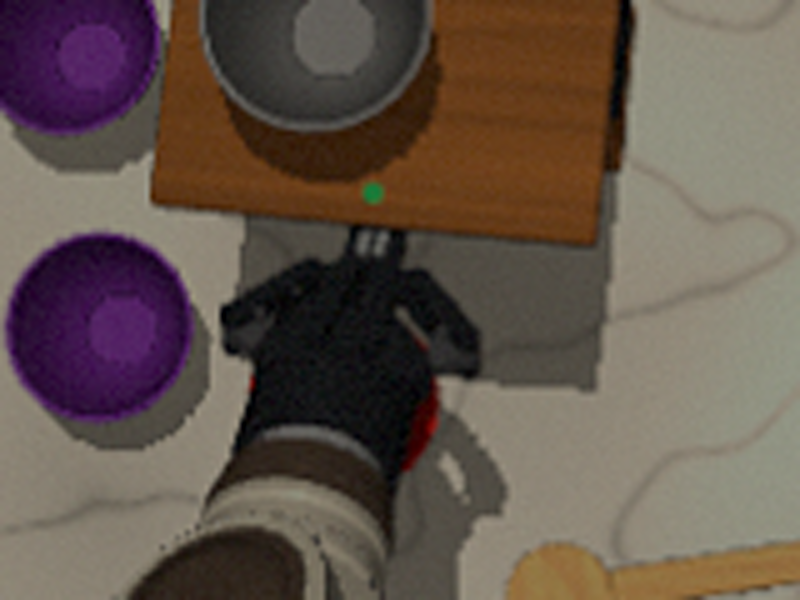

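The top view shows the closed fingers, with silver pads, at the lip (370,240), straight in front of the pin (373,193). The gripper's depth profile agrees with the tool axis, but the contacts suggest the tip ends short of the reported TCP. I'll back off along the finger and measure the real tip.

```bash
python3 -m creep '[[[0,0,0,0.005,0,-0.005,-1],[0,0,0,0,0,-0.035,-1],[0,0,0,0,0,-0.035,-1],[0,0,0,0,0,0,-1]]]'>/dev/null; python3 s.py
python3 - <<'E'
from h import *
v,u=np.mgrid[0:420,0:560]; uv=np.c_[u.ravel(),v.ravel()]
st=robot.sense(); t=st["tool_pos"]-BAR; tn=(t@X+t[2])*.707; td=(t@X-t[2])*.707
for nm in("top","scene"):
    s=snap(nm); np.save(nm+"c.npy",s,allow_pickle=True); ok=s["z_map"].ravel()>0
    p=depthpts(s,uv)[ok]-BAR; q=uv[ok]; x,y,z=p@X,p@Y,p[:,2]
    m=(abs(y)<60)&(x<-20)&(x>-150)&(z>-80)&(z<150); x,y,z,q=x[m],y[m],z[m],q[m]
    n=(x+z)*.707-tn; d=td-(x-z)*.707
    print(nm)
    for a in range(-20,80,5):
        k=(d>=a)&(d<a+5)&(abs(n)<25)
        if k.sum(): print(a,k.sum(),n[k].min().round(),np.percentile(n[k],90).round(),y[k].min().round(),y[k].max().round())
    T=np.linalg.inv(np.array(s["cam_to_world"]))
    print("tcp px",cv2.projectPoints(st["tool_pos"][None],cv2.Rodrigues(T[:3,:3])[0],T[:3,3],K(s),np.array(s["distortion"]))[0].ravel().round(1))
cv2.imwrite("pics/s6.png",cv2.resize(s["pixels"][130:220,180:300],(800,600),interpolation=cv2.INTER_CUBIC))
E
```

```text
x -49.5 z 41.8 n -5.5 d -64.5 [ 0.4 -0.2  0.6] [0.03 0.57 0.03] 6.4
top
20 1 2.0 2.0 -7.0 -7.0
25 4 3.0 10.0 -8.0 -1.0
30 12 3.0 11.0 -14.0 5.0
35 20 -7.0 11.0 -15.0 11.0
40 16 -6.0 11.0 -15.0 11.0
45 25 4.0 11.0 -14.0 12.0
50 20 -10.0 11.0 -15.0 11.0
55 19 4.0 10.0 -13.0 12.0
60 12 -2.0 11.0 -14.0 11.0
65 25 -1.0 12.0 -18.0 28.0
70 45 -9.0 13.0 -30.0 32.0
75 62 -9.0 13.0 -36.0 36.0
tcp px [221.6 233.6]
scene
20 6 -8.0 8.0 -6.0 3.0
25 10 -4.0 11.0 -11.0 7.0
30 13 -7.0 11.0 -13.0 6.0
35 12 4.0 12.0 -13.0 15.0
40 15 -10.0 12.0 -16.0 6.0
45 17 -7.0 11.0 -17.0 12.0
50 12 -7.0 11.0 -16.0 9.0
55 13 5.0 12.0 -16.0 9.0
60 7 7.0 13.0 -12.0 13.0
65 18 -10.0 14.0 -27.0 24.0
70 32 -10.0 14.0 -33.0 35.0
75 29 -8.0 13.0 -34.0 36.0
tcp px [247.3 158.5]
```

View pics/s6.png

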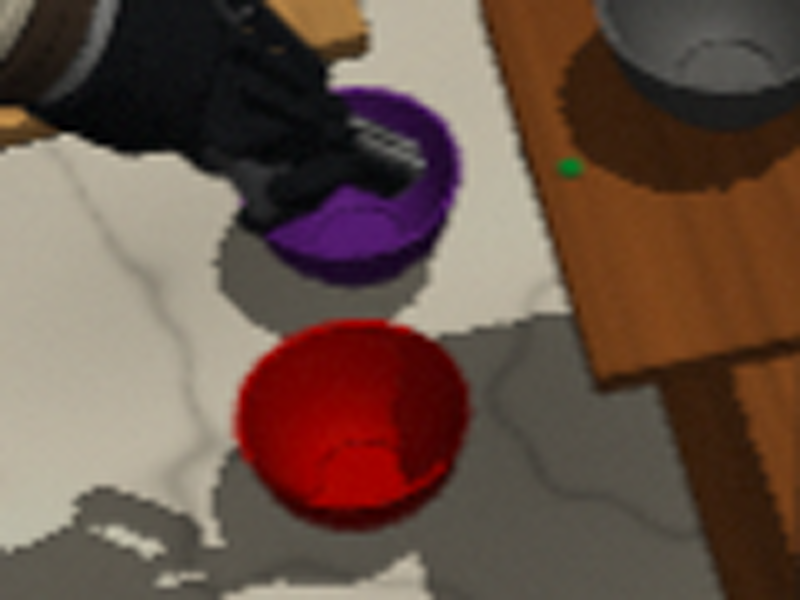

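The picture shows the finger tip at crop (420,170), while the reported TCP projects to (448,190). The fingers really end about 21 mm short of the reported TCP, which explains the missing contact. I'll go in 21 mm deeper.

```bash
python3 -m creep '[[[0,0,0,0.028,0,0,-1],[0,0,0,0,0,0.04,-1],[0,0,0,0,0,0.04,-1],[0,0,0,0,0,0.038,-1],[0,0,0,0,0,0,-1]]]'>/dev/null; python3 s.py
python3 -m creep '[[[0,0,0,-0.004,0,-0.004,-1],[0,0,0,-0.003,0,-0.003,-1]]]'>/dev/null; python3 s.py
python3 -c "
from h import *
rel(45,14,0,-44)"
```

```text
x 14.3 z -74.9 n -42.9 d 63.1 [-1.2  0.2 -1. ] [ 0.01  0.75 -0.  ] 7.0
x 14.9 z -55.6 n -28.8 d 49.9 [-0.4 -0.3  0.3] [0.07 0.6  0.03] 7.2
rot [-0.04  0.05 -0.08] shift now-axes [-0.0076  0.0002 -0.0089] target-axes [-0.0076  0.0002 -0.0089]
tcp lamp 14.9 -0.2 -55.6 F [-0.4 -0.3  0.3] t 7.2 q [ 0.41 -0.35 -0.6   0.6  -0.34  0.36] w -0.0
```

```bash
python3 -m creep '[[[0,0,0,-0.003,0,-0.003,-1],[0,0,0,0,0,0,-1]]]'>/dev/null; python3 s.py
for i in 1 ; do python3 -m creep '[[[0,0,0,-0.0014,0,-0.0014,-1]]]'>/dev/null; python3 s.py; done
python3 -m creep '[[[0,0,0,-0.0014,0,-0.0014,-1]]]'>/dev/null; python3 s.py
python3 -m creep '[[[0,0,0,-0.0014,0,-0.0014,-1]]]'>/dev/null; python3 s.py
```

```text
x 15.3 z -49.7 n -24.3 d 46.0 [-0.2  0.6 -0.4] [ 0.09  0.61 -0.  ] 7.4
x 14.8 z -49.8 n -24.7 d 45.6 [0.2 0.  0.1] [0.11 0.65 0.09] 7.5
x 14.7 z -48.3 n -23.8 d 44.6 [-0.2  0.3 -0. ] [ 0.1   0.66 -0.03] 7.6
x 14.8 z -46.6 n -22.4 d 43.4 [-0.5  0.1  0.1] [0.04 0.65 0.03] 7.7
```

```bash

python3 -m creep '[[[0,0,0,-0.0014,0,-0.0014,-1]]]'>/dev/null; python3 s.py
python3 -m creep '[[[0,0,0,-0.0014,0,-0.0014,-1]]]'>/dev/null; python3 s.py
python3 -m creep '[[[0,0,0,-0.0014,0,-0.0014,-1]]]'>/dev/null; python3 s.py
```

```text
x 14.9 z -44.7 n -21.1 d 42.1 [0.3 0.2 0.3] [0.12 0.58 0.03] 7.8
x 14.9 z -42.8 n -19.7 d 40.8 [-0.6  0.3  0.3] [0.13 0.64 0.01] 7.9
x 14.7 z -41.1 n -18.6 d 39.5 [-0.5  1.  -3. ] [0.15 1.18 0.01] 8.0
```

Contact with the 3 N friction came exactly where predicted (n = -19). Now lift about 8 mm to the stop.

```bash

python3 -m creep '[[[0,0,0,-0.0014,0,-0.0014,-1],[0,0,0,-0.0014,0,-0.0014,-1]]]'>/dev/null; python3 s.py
python3 -m creep '[[[0,0,0,-0.0014,0,-0.0014,-1]]]'>/dev/null; python3 s.py
python3 -m creep '[[[0,0,0,-0.0007,0,-0.0007,-1]]]'>/dev/null; python3 s.py
```

```text
x 14.4 z -37.9 n -16.6 d 37.0 [-0.9  0.5 -2.8] [ 0.08  1.27 -0.  ] 8.2
x 14.5 z -35.7 n -15.0 d 35.5 [-3.1 -0.3 -3.4] [ 0.05  1.49 -0.04] 8.3
x 14.5 z -34.4 n -14.1 d 34.6 [-3.7  0.8 -3.7] [ 0.13  1.61 -0.02] 8.4
```

```bash

python3 -m creep '[[[0,0,0,-0.0007,0,-0.0007,-1]]]'>/dev/null; python3 s.py
python3 -m creep '[[[0,0,0,-0.0007,0,-0.0007,-1]]]'>/dev/null; python3 s.py
python3 -m creep '[[[0,0,0,-0.0007,0,-0.0007,-1]]]'>/dev/null; python3 s.py
```

```text
x 14.6 z -33.5 n -13.4 d 33.9 [-4.3  0.3 -3.8] [ 0.09  1.67 -0.05] 8.5
x 14.4 z -32.9 n -13.1 d 33.4 [-1.9 -0.  -7.4] [0.22 1.85 0.03] 8.6
x 14.2 z -32.7 n -13.1 d 33.1 [ -1.2   0.8 -11. ] [0.31 2.47 0.05] 8.7
```

```bash

python3 -m creep '[[[0,0,0,-0.0007,0,-0.0007,-1],[0,0,0,0,0,0,-1]]]'>/dev/null; python3 s.py
cat > pin.py <<'E'
from h import *
for n in("top","scene"):
    s=snap(n)
    m=cv2.inRange(cv2.cvtColor(s["pixels"],cv2.COLOR_BGR2HSV),(45,100,60),(80,255,255)); nn,l,st,c=cv2.connectedComponentsWithStats(m)
    for i in range(1,nn):
        v,u=np.nonzero(l==i); p=depthpts(s,np.c_[u,v]); print(n,c[i].round(1),len(u),"pin z",np.median(p[:,2]).round(1),p[:,2].max().round(1))
cv2.imwrite("pics/%s.png"%__import__("sys").argv[1],cv2.resize(s["pixels"][110:230,190:350],(800,600),interpolation=cv2.INTER_CUBIC))
E
python3 pin.py p7
```

```text
x 13.9 z -32.3 n -13.0 d 32.6 [ -4.8   1.8 -13.6] [0.32 3.21 0.12] 8.9
top [223.7 212.9] 13 pin z 238.3 241.8
top [386.5 233.3] 14 pin z 232.1 236.4
scene [265. 153.] 9 pin z 239.4 241.4
scene [297.6 276.4] 13 pin z 233.3 236.9
```

The pin has risen about 8 mm and force has built up against the stop. Lower away vertically, then withdraw along the finger.

```bash

python3 -m creep '[[[0,0,0,0.002,0,0.002,-1],[0,0,0,0.005,0,0.005,-1],[0,0,0,0.008,0,0.008,-1],[0,0,0,0,0,0,-1]]]'>/dev/null; python3 s.py
python3 -m creep '[[[0,0,0,0,0,-0.03,-1],[0,0,0,0,0,-0.04,-1],[0,0,0,0,0,-0.04,-1],[0,0,0,0,0,-0.04,-1],[0,0,0,0,0,0,-1]]]'>/dev/null; python3 s.py; python3 pin.py p8
```

```text
x 15.4 z -50.9 n -25.1 d 46.9 [-0.5  0.3 -0. ] [0.04 0.66 0.03] 9.4
x -91.4 z 62.9 n -20.1 d -109.1 [ 0.1 -0.6  0.4] [0.09 0.59 0.03] 9.9
top [223.7 212.9] 13 pin z 238.4 242.1
top [386.5 233.3] 14 pin z 231.7 233.1
scene [265. 153.] 9 pin z 237.5 246.1
scene [297.6 276.4] 13 pin z 232.6 234.5
```

View pics/p8.png

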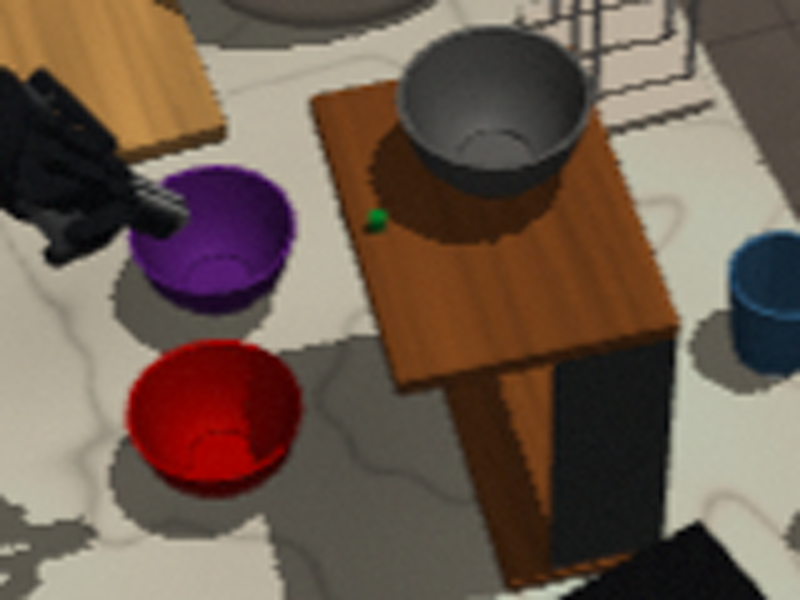

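The pin stands proud at crop (376,218) and stays up. The bowl hasn't moved, at (495,110), and the gripper is clear of everything.

```bash
python3 -c "
from station import robot
print(robot.sign_off())"
```

```text
the job is handed in; nothing more can be done
None
```

The bowl lamp is switched on: its bar is up at the stop and stays there with the gripper clear. The bowl still stands on its lamp, the bento lamp is untouched and off, and the job was handed in at about 10 s.

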